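Make room in the case rack and latch its sliding stop up again

TASK

Put the hard case with the carry handle away in the case rack. Squeeze the release on the rack's sliding stop, slide the stop out to make room and let go so that it latches in a notch; stand the handled case square in the space beside the two cases already there; then squeeze again, slide the stop in to the tightest notch that holds all three cases, and let go so that it latches. Tip none of the cases over, and leave the plain case outside the rack where it stands.

Things in the scene. Friction and masses are not known exactly. Their poses are not given: they have to be found in the camera images.
- rack: The grey case rack, fixed to the bench, 230 mm deep (x -65 to 165) by 310 long (y -155 to 155). Origin: on the bench under the tray's middle; y runs along the rack, -x is its open front. Cases stand on the tray floor, 6 mm up, their long side along x, centred at x = 0. At the back a rail (x 66 to 165, 30 mm high) bears a comb of 8 round-topped teeth 20 mm apart, to 45 mm high: 7 notches.
- bay_end (a point): Foot of the inner face of the rack's fixed end plate, on the tray floor, half-way front to back (rack x = 0, y = -135 mm, 6 mm up). The plate is 120 mm deep, 8 thick, 85 high. The bay for the cases runs from here in rack +y to the stop; it is open at the front and top. Axes as the rack's.
- stop (a joint): Slide of the stop along rack +y in m, -0.004 to 0.124. Notches at 0, 0.02, 0.04, 0.06, 0.08, 0.10, 0.12 (latched, about 3 mm play either way). The bay's clear length is 120 mm plus this; the stop's face is at rack y = -15 mm plus this. The stop is an aluminium plate across the bay, 120 x 8 mm, top 87 mm up, on a saddle on the back rail; released, it slides with about 1 N.
- release (a joint): Angle of the release lever in rad: 0 let go, 0.24 squeezed fully. A spring returns it: 4 N at the grip starts it, 8 N holds it fully squeezed. Above about 0.17 the pawl clears the teeth and the stop can slide; below 0.05 the pawl lies fully in a notch. Let go over a tooth, it slips into a notch beside it.
- stop_grip (a point): Middle of the stop's squeeze handle when squeezed: 140 mm above the bench, rack x = 84 mm, rack y = 10 mm plus the slide. Two upright black plates face each other along rack x: the fixed one in front, 40 mm wide, its front face 13 mm towards -x from here; the lever behind, 36 mm wide. Both are free from 105 to 160 mm up. Thickness over both: 26 mm squeezed, 38 let go. Axes as the rack's.
- lever_back (a point): On the back face of the release lever, 140 mm above the bench (50 mm above its hinge, which lies along rack y). Let go, it is 25 mm towards rack +x from stop_grip, and the lever's top 30 mm; squeezed, 13 mm. Squeeze it towards rack -x against the fixed plate. Below, up to 98 mm above the bench, the pawl arm sticks out backwards to rack x = 160 mm.
- carry_mid (a point): Centre of the body, 44 mm up, of the grey hard case with a carry handle: 120 (x) x 60 (y) x 88 mm high, 0.35 to 0.65 kg, on the bench outside the rack. The black handle is a bar along the case's x, 84 mm long, 14 thick (y), 14 high, over the case's centre, its middle 80 mm above this point (its top 131 mm above the underside), with a 29 mm gap under it between two posts.
- plain_mid (a point): Centre, 44 mm up, of a grey hard case of the same size (120 x 60 x 88 mm) with no handle, standing on the bench outside the rack; to be left alone. It and the handled case may have changed places.
- case_a_mid (a point): Centre, 44 mm above its underside, of the grey case without a handle in the rack next to the end plate: 120 (along rack x) x 55 (y) x 88 mm high.
- case_b_mid (a point): Centre of the second case in the rack, between case_a and the stop; same size and make as case_a (120 x 55 x 88 mm).
Things that resemble listed ones, but are neither listed nor needed, are in the scene too. What is shaped like the part that bears case_b_mid but blue, pink or purple is not meant.

How it is judged (in metres and radians):
On the way, in this order (a step that is already met when the one before it is completed fails the run):
1. the stop is slid out far enough for the third case (70 mm or more on its scale) and latched in a notch (value of joint stop above 0.07 m and value of joint release below 0.05 rad), for 0.3 s.
2. the handled case stands upright on the tray floor in the bay (x of carry_mid in the frame of rack between -0.04 and 0.04 m and y of carry_mid in the frame of rack between -0.115 and 0.09 m and z of carry_mid in the frame of rack below 0.055 m and angle between carry_mid's own z axis and vertical below 0.12 rad), for 0.2 s.
At the end, for the whole second after the job is handed in: Stop latched in the 0.06 notch (slide 0.052 to 0.068, lever below 0.05 rad); all three cases stand on the tray floor in the bay, upright within 0.12 rad and within 30 mm of centred front to back, the handled one square to the rack within 0.2 rad (value of joint stop between 0.052 and 0.068 m and value of joint release below 0.05 rad and x of carry_mid in the frame of rack between -0.03 and 0.03 m and y of carry_mid in the frame of rack between -0.115 and 0.02 m and z of carry_mid in the frame of rack between 0.045 and 0.055 m and angle between each of carry_mid, case_a_mid, case_b_mid's own z axis and vertical below 0.12 rad and angle between the x axis of carry_mid and the x axis of rack, either way round below 0.2 rad and x of case_a_mid in the frame of rack between -0.03 and 0.03 m and z of each of case_a_mid, case_b_mid in the frame of rack below 0.055 m and x of case_b_mid in the frame of rack between -0.03 and 0.03 m and y of case_a_mid in the frame of rack between -0.115 and 0.025 m and y of case_b_mid in the frame of rack between -0.115 and 0.025 m); the robot touches nothing.
It fails at once if a case is tipped over (more than 0.6 rad) (angle between any of carry_mid, case_a_mid, case_b_mid, plain_mid's own z axis and vertical above 0.6 rad).
It fails at once if the plain case outside the rack is moved by more than 40 mm (distance of plain_mid from where it was at the start of the episode above 0.04 m).
It also fails if it takes over 67 s, if anything falls off the work surface, if the arm or the gripper's body presses on something with over 40 N, if the wrist force passes 120 N, or if a joint passes its speed limit or range.

ROBOT

A 6-joint arm with a two-finger parallel gripper is mounted at the origin on the work surface. World frame = base frame: x ahead of the robot, y to its left, z up, the work surface at z = 0. Lengths are in m, angles in degrees, forces in N, time in s.
With the tool pointing down it reaches from about 0.375 to 0.9 m from the base axis. Payload 3.1 kg.
Tool frame: the origin (TCP) lies at the very end of the fingers, on their centre line; the grasp point (between the pads) lies 19 mm behind it; z points along the fingers, y is the line along which they close (so a half turn about z gives the same grasp; the last joint's range is limited). The gripper opens to 87 mm and grips with 3 to 60 N. Pads are 19 mm wide; open, the fingers measure 117 mm over their backs; the gripper's body (75 mm by 190 mm) begins 51 mm behind the grasp point.
Start: joints at [-76.977, 30.224, 82.088, -0, 67.689, -10.227], TCP at [0.247, -0.574, 0.223] pointing down, gripper open.
Joint ranges: [-176.69, 176.69], [-43.24, 126.21], [12.49, 139.97], [-82, 262], [0, 151.66], [-163.58, 163.58]. Speed limits (degrees/s): [159.86, 159.86, 180, 180, 180, 180].

INTERFACE

Orientations are given as a 3x3 rotation matrix whose columns are the frame's x, y, z axes.
In Python, from rig import * gives the robot as it stands.
- The arm moves only by the tool jog_arm, never from a script. Its arguments are lists of equal length, an entry for each row: "delta_pos": the shift along the world's x, y, z in cm, a list of three; "turn": the turn about the world's z in degrees; "grip": the closure, from 0 (fully open) to 1 (shut). In form: {"delta_pos": [[x, y, z], ...], "turn": [turn, ...], "grip": [grip, ...]}. A call has 1 to 12 rows; each row is the pose to reach, as a shift and turn from the pose commanded when the call began; what a row does not reach only later rows make up. A row lasts 1/8 s, in which the tool goes at most 62.5 mm and 10.7 degrees, less where a joint would pass 70% of its speed; a pose out of reach is approached as far as the arm can. A call with a gripper value outside its range is refused whole. The fingers move at their own pace and stop on an object; the grip force is fixed at half the most. Time passes only in rows, so rows that repeat a pose let the fingers close. It gives the time, the measured TCP pose, the force, the opening and the grip force at its end, in the units of the state.
- read_state(): the state, without advancing time (a new reading comes with each control period).
- capture(name): name is "scene" or "top"; returns a dict with "color" (420x560x3 uint8, blue, green, red), "fovy" (degrees; the focal length in pixels is half the picture's height over the tangent of half this angle, whatever the lens; pixels are square), "cx", "cy" (the principal point, pixels), "camera_from_world" (4x4, takes a point from world to camera coordinates). Camera axes: x right, y up, looking along -z (the intrinsics and any distortion apply to the point x, -y, -z); pixel columns grow to the right and rows downward; lengths in m; the calibration is good to about 2 mm. A picture is of the moment at which its call begins. There is no depth.
- hand_in(): hands the job in; it is judged then, once.
The state is a dict: "time_s": time; "joint_positions": joint angles; "qvel": joint speeds; "tau": joint torques, N m; "position": TCP position; "tcp_rot": TCP orientation; "force": force on the tool from outside, world axes, zero at the start; "moment": the same for the moment, N m; "opening": opening from 0.0 (shut) to 1.0 (fully open); "grasp_force": force on a finger pad.
Only numpy, scipy, OpenCV 4.12 (cv2) and the standard library are available. Lean on these libraries where they do the work, as an engineer would, in place of code of your own. Each camera call takes 0.05 s, during which the arm holds its last target. There are 200 camera calls.

## Working session

There is one attempt and no reset: what is moved stays moved. The work goes in short steps, Python scripts to look and compute and a tool call to move; the robot and the scene stay as the last step left them, time stands still between calls to the robot, and variables do not carry over. Pictures are saved under pics/ and viewed, at most 10 in all, crops included, and the job is handed in when it is done.

Besides the shell and the picture viewer there is one more tool, called after "Emit:" as name(argument=value, ...), one argument or row to a line, values as JSON. jog_arm: Moves the arm, as the interface text tells. Its arguments: {"type":"object","properties":{"delta_pos":{"type":"array"},"turn":{"type":"array"},"grip":{"type":"array"}},"required":["delta_pos","turn","grip"]}

```bash
mkdir -p pics; ls; cat > h.py <<'E'
from rig import *
import numpy as np, cv2
def snap(n):
    c=capture(n); return c
def ray(c,u,v):
    h=c["color"].shape[0]; f=h/2/np.tan(np.radians(c["fovy"])/2)
    M=np.array(c["camera_from_world"]); R=M[:3,:3]; t=M[:3,3]
    d=R.T@np.array([(u-c["cx"])/f,-(v-c["cy"])/f,-1]); return -R.T@t,d
def onz(c,u,v,z):
    o,d=ray(c,u,v); return o+d*(z-o[2])/d[2]
def proj(c,p):
    h=c["color"].shape[0]; f=h/2/np.tan(np.radians(c["fovy"])/2)
    q=np.array(c["camera_from_world"])@np.r_[p,1]; return c["cx"]-f*q[0]/q[2], c["cy"]+f*q[1]/q[2]
E
python3 - <<'E'
from h import *
for n in("scene","top"):
    c=capture(n); cv2.imwrite(f"pics/{n}0.png",c["color"]); print({k:c[k] for k in c if k!="color"})
print(read_state())
E
```

```text
pics
{'fovy': 56.77380994873309, 'cx': 287.9347253557058, 'cy': 205.7781978747526, 'camera_from_world': array([[-0.52037265,  0.85386345,  0.01138077,  0.24285975],
       [-0.64948935, -0.40440272,  0.6439115 ,  0.22892259],
       [ 0.55441491,  0.32768224,  0.76501533, -1.19580935],
       [ 0.        ,  0.        ,  0.        ,  1.        ]])}
{'fovy': 50.52217217773691, 'cx': 277.46361585214527, 'cy': 214.72972917382634, 'camera_from_world': array([[ 2.74636497e-02, -9.99612716e-01,  4.49066417e-03,
        -2.14279672e-02],
       [ 9.83474533e-01,  2.78239363e-02,  1.78895700e-01,
        -4.70858721e-01],
       [-1.78951365e-01, -4.96674994e-04,  9.83857796e-01,
        -1.12010008e+00],
       [ 0.00000000e+00,  0.00000000e+00,  0.00000000e+00,
         1.00000000e+00]])}
{'time_s': 0.1, 'joint_positions': array([-7.69781697e+01,  3.02729626e+01,  8.21494824e+01,  7.19210699e-04,
        6.76894452e+01, -1.02270836e+01]), 'qvel': array([ 0.08057374, -0.04434103, -0.15628083,  0.05218748,  0.07734513,
        0.04258704]), 'tau': array([-5.34354622e-04, -4.40985096e+01, -1.77151269e+01,  6.33686897e-02,
        5.33667288e-02, -4.82269627e-05]), 'position': array([ 0.24658496, -0.57357978,  0.22167432]), 'tcp_rot': array([[ 9.18800655e-01,  3.94721639e-01, -4.28706491e-04],
       [ 3.94721709e-01, -9.18798750e-01,  1.90524832e-03],
       [ 3.58147753e-04, -1.91976316e-03, -9.99998093e-01]]), 'force': array([-1.14608516,  0.26760161,  0.41117012]), 'moment': array([ 0.02690592, -0.02143468,  0.01384424]), 'grasp_force': 0.0, 'opening': 0.998847983919423}
```

View pics/scene0.png

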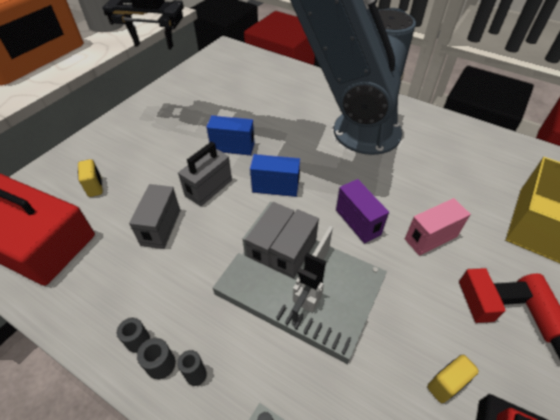

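View pics/top0.png

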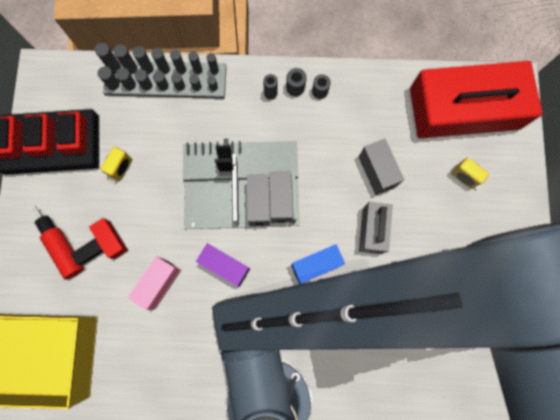

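The scene view shows the handled case at about (205,175), the plain case at (155,215), and the rack around (300,285) with its handle at (315,265). In the top view the rack spans (183..299, 142..228), the handled case is at (376,228) and the plain case at (381,165). I'll zoom in.

```bash
python3 - <<'E'
import cv2
a=cv2.imread("pics/top0.png")[130:270,175:415]; cv2.imwrite("pics/topc.png",cv2.resize(a,None,fx=3.3,fy=3.3,interpolation=cv2.INTER_CUBIC))
a=cv2.imread("pics/scene0.png")[110:360,120:400]; cv2.imwrite("pics/scenec.png",cv2.resize(a,None,fx=2.4,fy=2.4,interpolation=cv2.INTER_CUBIC))
E
```

```text
(no output)
```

View pics/topc.png

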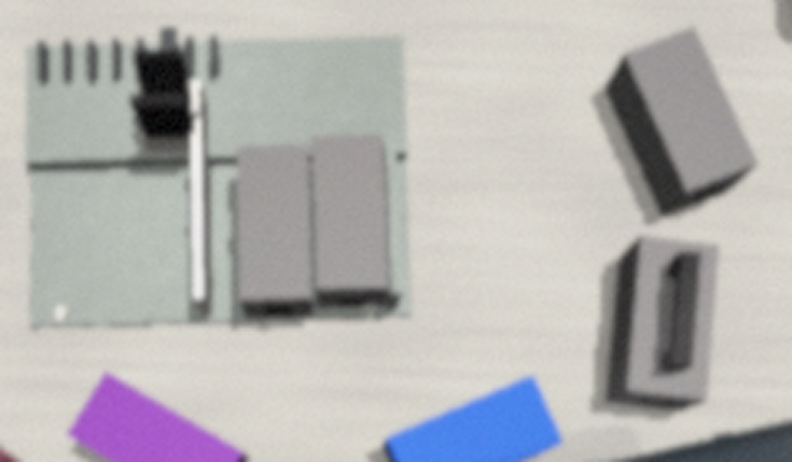

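View pics/scenec.png

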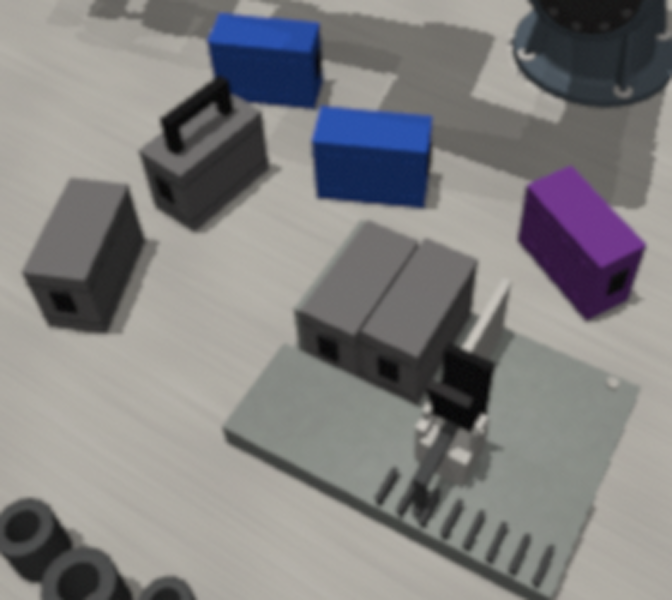

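Zoom confirms it. In crop pixels, the tray's rear corners are (25,42) and (403,37) and its front corners (32,327) and (410,317). The handle's bar runs from (688,255) to (678,372), the squeeze plates sit at about (162,100), and the stop's top edge runs from (196,80) to (198,298).

```bash
cat >> h.py <<'E'
def tr(c,pts,z): return np.array([onz(c,u/3.3+175,v/3.3+130,z)[:2] for u,v in pts])*1000
def sr(c,pts,z): return np.array([onz(c,u/2.4+120,v/2.4+110,z)[:2] for u,v in pts])*1000
E
python3 - <<'E'
from h import *
np.set_printoptions(precision=1,suppress=True)
t=capture("top"); s=capture("scene")
P=lambda n,x:print(n,x.tolist() if 0 else x.round(1).tolist())
P("rear z30",tr(t,[(25,42),(403,37)],.03)); P("front z6",tr(t,[(32,327),(410,317)],.006))
P("stop top",tr(t,[(196,80),(198,298)],.087))
P("plates160 front",tr(t,[(134,98),(187,98)],.160))
P("A top",tr(t,[(312,137),(380,136),(388,290),(314,292)],.094)); P("B",tr(t,[(238,148),(308,147),(312,302),(240,302)],.094))
P("carry top",tr(t,[(640,237),(718,245),(702,402),(628,397)],.088)); P("handle",tr(t,[(688,252),(680,372)],.131))
P("plain",tr(t,[(625,55),(692,28),(755,162),(688,195)],.088))
P("s handle ends",sr(s,[(172,128),(222,86)],.131)); P("s carry top",sr(s,[(143,152),(203,86),(262,105),(180,178)],.088))
P("s tray",sr(s,[(285,345),(637,388)],.006)); P("s rear z30",sr(s,[(226,430),(550,598)],.03))
P("s plates z160",sr(s,[(446,347),(493,362)],.160))
E
```

```text
rear z30 [[665.1, 255.0], [678.5, -56.2]]
front z6 [[431.8, 238.9], [448.7, -67.6]]
stop top [[618.2, 106.8], [446.0, 97.6]]
plates160 front [[579.7, 143.5], [580.8, 105.0]]
A top [[572.8, 14.8], [575.1, -37.5], [455.0, -46.2], [451.9, 9.6]]
B [[562.5, 71.4], [564.8, 17.7], [444.2, 10.9], [442.7, 65.1]]
carry top [[502.6, -238.2], [498.1, -297.8], [377.5, -283.5], [379.7, -228.1]]
handle [[483.0, -264.4], [394.3, -257.2]]
plain [[647.9, -227.8], [671.7, -280.7], [564.4, -327.6], [536.7, -275.5]]
s handle ends [[487.0, -252.9], [412.8, -250.3]]
s carry top [[499.0, -290.8], [388.1, -303.5], [378.6, -231.0], [507.2, -235.5]]
s tray [[571.8, -69.0], [437.6, 237.9]]
s rear z30 [[681.4, -50.0], [663.6, 252.9]]
s plates z160 [[582.7, 107.1], [575.6, 144.1]]
```

Emit:
jog_arm(
  delta_pos=[
    [34.1,69.8,3],
    [34.1,69.8,3],
    [34.1,69.8,3],
    [34.1,69.8,3],
    [34.1,69.8,3],
    [34.1,69.8,3],
    [34.1,69.8,3],
    [34.1,69.8,3],
    [34.1,69.8,3],
    [34.1,69.8,3],
    [34.1,69.8,3],
    [34.1,69.8,3],
  ],
  turn=[70,70,70,70,70,70,70,70,70,70,70,70],
  grip=[0,0,0,0,0,0,0,0,0,0,0,0],
)

```text
time_s: 1.7
position: [0.5763, 0.1012, 0.2515]
tcp_rot: [[-0.057, 0.998, 0.0], [0.998, 0.057, -0.0], [-0.0, 0.0, -1.0]]
force: [0.8, -0.8, 0.6]
opening: 0.998
grasp_force: 0.0
```

Emit:
jog_arm(
  delta_pos=[
    [0,0,0],
    [0,0,0],
  ],
  turn=[0,0],
  grip=[0,0],
)

```text
time_s: 1.95
position: [0.575, 0.0991, 0.251]
tcp_rot: [[-0.058, 0.998, -0.002], [0.998, 0.058, -0.001], [-0.001, -0.002, -1.0]]
force: [0.2, 0.3, 0.4]
opening: 1.001
grasp_force: 0.0
```

Emit:
jog_arm(
  delta_pos=[
    [1.3,2.5,0],
    [1.3,2.5,-4],
    [1.3,2.5,-8],
    [1.3,2.5,-12.9],
    [1.3,2.5,-12.9],
    [1.3,2.5,-12.9],
    [1.3,2.5,-12.9],
  ],
  turn=[0,0,0,0,0,0,0],
  grip=[0,0,0,0,0,0,0],
)

```text
time_s: 2.82
position: [0.5904, 0.1237, 0.125]
tcp_rot: [[-0.056, 0.998, 0.005], [0.998, 0.056, 0.0], [-0.0, 0.005, -1.0]]
force: [0.6, -0.2, -0.4]
opening: 0.994
grasp_force: 0.0
```

```bash
python3 - <<'E'
from h import *
c=capture("scene"); a=c["color"][170:350,220:400]; cv2.imwrite("pics/s1.png",cv2.resize(a,None,fx=3.3,fy=3.3,interpolation=cv2.INTER_CUBIC))
E
```

```text
(no output)
```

View pics/s1.png

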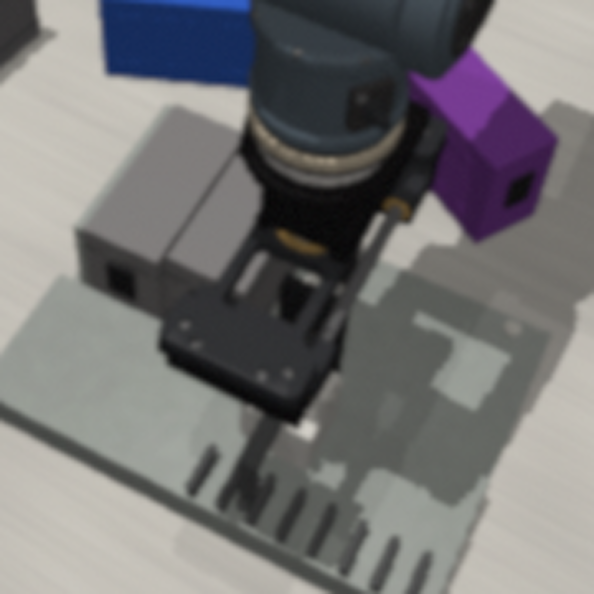

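The view shows the gripper over the squeeze handle, with the rear finger behind the lever and nothing colliding. Next I'll squeeze.

Emit:
jog_arm(
  delta_pos=[
    [0,0,0],
    [0,0,0],
    [0,0,0],
    [0,0,0],
    [0,0,0],
    [0,0,0],
    [0,0,0],
    [0,0,0],
  ],
  turn=[0,0,0,0,0,0,0,0],
  grip=[1,1,1,1,1,1,1,1],
)

```text
time_s: 3.88
position: [0.5893, 0.1241, 0.1241]
tcp_rot: [[-0.057, 0.998, 0.002], [0.998, 0.057, -0.0], [-0.0, 0.002, -1.0]]
force: [-0.5, -0.2, 8.7]
opening: 0.294
grasp_force: 30.0
```

Emit:
jog_arm(
  delta_pos=[
    [-0.06,1,0],
    [-0.11,2,0],
    [-0.17,3,0],
    [-0.22,4,0],
    [-0.28,5,0],
    [-0.34,6,0],
    [-0.39,7,0],
    [-0.45,8,0],
    [-0.45,8,0],
    [-0.45,8,0],
  ],
  turn=[0,0,0,0,0,0,0,0,0,0],
  grip=[1,1,1,1,1,1,1,1,1,1],
)

```text
time_s: 5.12
position: [0.5847, 0.2046, 0.1242]
tcp_rot: [[-0.057, 0.998, 0.002], [0.998, 0.057, 0.0], [0.0, 0.002, -1.0]]
force: [-0.8, -0.5, 7.7]
opening: 0.291
grasp_force: 30.0
```

Moved 80 mm with low force. Release the grip, then lift.

Emit:
jog_arm(
  delta_pos=[
    [0,0,0],
    [0,0,0],
    [0,0,0],
    [0,0,0],
    [0,0,0],
    [0,0,0],
    [0,0,4],
    [0,0,8],
    [0,0,12],
    [0,0,12],
  ],
  turn=[0,0,0,0,0,0,0,0,0,0],
  grip=[0,0,0,0,0,0,0,0,0,0],
)

```text
time_s: 6.38
position: [0.5855, 0.2046, 0.2461]
tcp_rot: [[-0.057, 0.998, 0.006], [0.998, 0.057, 0.001], [0.001, 0.006, -1.0]]
force: [0.7, 0.7, -0.4]
opening: 0.997
grasp_force: 0.0
```

Emit:
jog_arm(
  delta_pos=[
    [-14.5,-46.6,1],
    [-14.5,-46.6,1],
    [-14.5,-46.6,1],
    [-14.5,-46.6,1],
    [-14.5,-46.6,1],
    [-14.5,-46.6,1],
    [-14.5,-46.6,1],
    [-14.5,-46.6,1],
    [-14.5,-46.6,1],
    [-14.5,-46.6,1],
    [-14.5,-46.6,1],
    [-14.5,-46.6,1],
  ],
  turn=[-98,-98,-98,-98,-98,-98,-98,-98,-98,-98,-98,-98],
  grip=[0,0,0,0,0,0,0,0,0,0,0,0],
)

```text
time_s: 7.88
position: [0.4392, -0.2608, 0.2522]
tcp_rot: [[0.997, -0.08, -0.001], [-0.08, -0.997, 0.001], [-0.001, -0.001, -1.0]]
force: [-0.4, -0.4, -0.9]
opening: 1.003
grasp_force: 0.0
```

```bash
python3 - <<'E'
from h import *
t=capture("top"); s=capture("scene")
a=cv2.resize(t["color"][130:270,175:415],None,fx=2.5,fy=2.5,interpolation=cv2.INTER_CUBIC)
b=cv2.resize(s["color"][110:350,120:400],(350,300))
cv2.imwrite("pics/t2.png",a)
im=np.zeros((600,800,3),np.uint8); 
im[:280,:480]=cv2.resize(t["color"][130:270,175:415],(480,280),interpolation=cv2.INTER_CUBIC); im[290:590,:350]=b; im[290:590,360:760]=cv2.resize(s["color"][140:260,150:310],(400,300),interpolation=cv2.INTER_CUBIC)
cv2.imwrite("pics/c2.png",im); print(read_state()["position"])
E
```

```text
[ 0.43937693 -0.26108394  0.25244769]
```

View pics/c2.png

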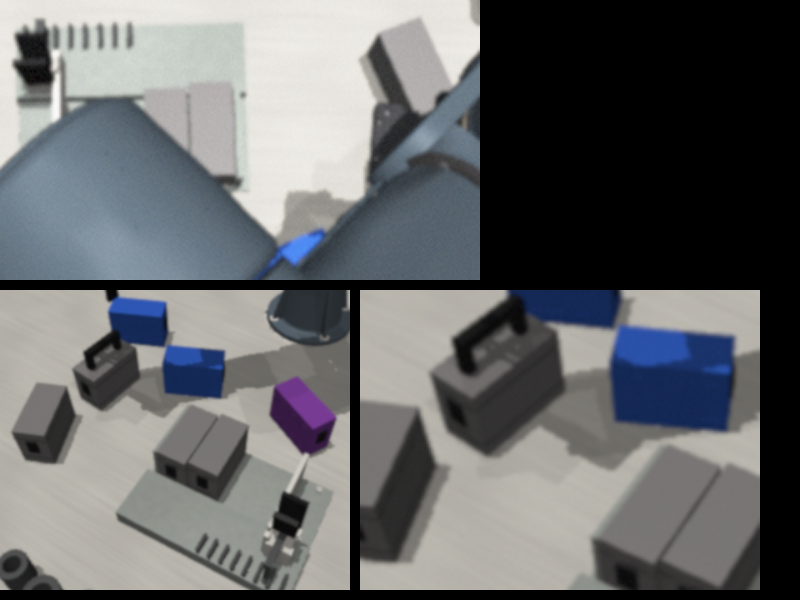

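The stop is out, with 6 teeth free to its right, i.e. the 0.10 notch. The handled case hasn't moved; I'll descend and grip its handle.

Emit:
jog_arm(
  delta_pos=[
    [0,0,-5],
    [0,0,-10],
    [0,0,-14.5],
    [0,0,-14.5],
    [0,0,-14.5],
    [0,0,-14.5],
    [0,0,-14.5],
    [0,0,-14.5],
    [0,0,-14.5],
    [0,0,-14.5],
    [0,0,-14.5],
    [0,0,-14.5],
  ],
  turn=[0,0,0,0,0,0,0,0,0,0,0,0],
  grip=[0,0,0,0,1,1,1,1,1,1,1,1],
)

```text
time_s: 9.48
position: [0.4392, -0.2618, 0.1074]
tcp_rot: [[0.997, -0.083, -0.0], [-0.083, -0.997, 0.0], [-0.0, -0.0, -1.0]]
force: [-0.3, -2.0, 1.6]
opening: 0.169
grasp_force: 0.7
```

Emit:
jog_arm(
  delta_pos=[
    [0,0,0],
    [0,0,0],
    [0,0,3],
    [0,0,6],
    [0,0,10],
    [0,0,13],
    [0,0,13],
    [0,0,13],
  ],
  turn=[0,0,0,0,0,0,0,0],
  grip=[1,1,1,1,1,1,1,1],
)

```text
time_s: 10.48
position: [0.4379, -0.2606, 0.2357]
tcp_rot: [[0.997, -0.083, -0.003], [-0.083, -0.997, 0.003], [-0.003, -0.003, -1.0]]
force: [0.3, 0.2, -5.5]
opening: 0.159
grasp_force: 30.0
```

Emit:
jog_arm(
  delta_pos=[
    [0.3,2,1],
    [0.9,5,2],
    [1.6,9,2],
    [2.3,13,2],
    [3.1,17,2],
    [3.8,21,2],
    [4.5,25,2],
    [5.2,29,2],
    [6,33,2],
    [6.5,36,2],
    [6.7,37.2,2],
    [6.7,37.2,2],
  ],
  turn=[0,0,1,2,3,4,5,6,7,8,8,8],
  grip=[1,1,1,1,1,1,1,1,1,1,1,1],
)

```text
time_s: 11.98
position: [0.5053, 0.1108, 0.2569]
tcp_rot: [[0.998, 0.058, -0.002], [0.058, -0.998, -0.001], [-0.002, 0.0, -1.0]]
force: [0.5, 0.7, -4.2]
opening: 0.156
grasp_force: 30.0
```

```bash
python3 - <<'E'
from h import *
s=capture("scene"); t=capture("top")
im=np.hstack([cv2.resize(s["color"][130:350,210:400],(500,579),interpolation=cv2.INTER_CUBIC),cv2.resize(cv2.resize(t["color"][130:240,170:320],(300,220)),(300,579))])
cv2.imwrite("pics/c3.png",im)
st=read_state();print(st["position"],st["tcp_rot"][:,0])
E
```

```text
[0.50566188 0.10947462 0.25715554] [ 0.99841385  0.05628532 -0.00132195]
```

View pics/c3.png

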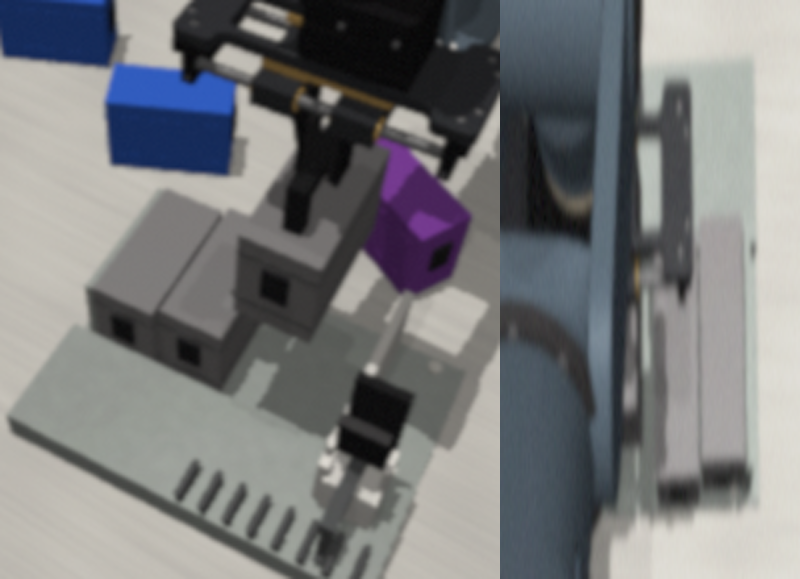

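The held case hangs over the gap, clear of case B and the stop (plates at about (375,420)). Lowering it now.

Emit:
jog_arm(
  delta_pos=[
    [0,0,-3],
    [0,0,-6],
    [0,0,-9],
    [0,0,-11.5],
    [0,0,-13],
    [0,0,-13.8],
    [0,0,-14.2],
    [0,0,-14.2],
  ],
  turn=[0,0,0,0,0,0,0,0],
  grip=[1,1,1,1,1,1,1,1],
)

```text
time_s: 13.08
position: [0.5066, 0.1101, 0.1159]
tcp_rot: [[0.998, 0.057, 0.001], [0.057, -0.998, -0.0], [0.001, 0.0, -1.0]]
force: [1.1, 0.1, -5.0]
opening: 0.158
grasp_force: 30.0
```

Emit:
jog_arm(
  delta_pos=[
    [0,0,-0.15],
    [0,0,-0.3],
    [0,0,-0.3],
  ],
  turn=[0,0,0],
  grip=[1,1,1],
)

```text
time_s: 13.45
position: [0.5067, 0.1101, 0.1133]
tcp_rot: [[0.998, 0.057, 0.001], [0.057, -0.998, -0.0], [0.001, 0.0, -1.0]]
force: [-0.8, -1.3, 0.6]
opening: 0.156
grasp_force: 30.0
```

Touching down. Open and rise.

Emit:
jog_arm(
  delta_pos=[
    [0,0,0],
    [0,0,0],
    [0,0,0],
    [0,0,0],
    [0,0,0],
    [0,0,4],
    [0,0,9],
    [0,0,14],
    [0,0,14],
  ],
  turn=[0,0,0,0,0,0,0,0,0],
  grip=[0,0,0,0,0,0,0,0,0],
)

```text
time_s: 14.58
position: [0.5091, 0.1103, 0.2567]
tcp_rot: [[0.998, 0.057, 0.01], [0.057, -0.998, 0.0], [0.01, 0.001, -1.0]]
force: [0.0, 0.6, -0.4]
opening: 0.987
grasp_force: 0.0
```

Emit:
jog_arm(
  delta_pos=[
    [2,3,0],
    [4,6,0],
    [7.8,9.4,0],
    [7.8,9.4,0],
    [7.8,9.4,0],
    [7.8,9.4,0],
    [7.8,9.4,0],
    [7.8,9.4,0],
    [7.8,9.4,0],
    [7.8,9.4,0],
    [7.8,9.4,0],
    [7.8,9.4,0],
  ],
  turn=[90,90,90,90,90,90,90,90,90,90,90,90],
  grip=[0,0,0,0,0,0,0,0,0,0,0,0],
)

```text
time_s: 16.08
position: [0.5841, 0.2041, 0.2521]
tcp_rot: [[-0.056, 0.998, -0.001], [0.998, 0.056, -0.0], [-0.0, -0.001, -1.0]]
force: [-0.9, 0.9, -0.4]
opening: 1.0
grasp_force: 0.0
```

```bash
python3 - <<'E'
from h import *
s=capture("scene"); t=capture("top")
im=np.hstack([cv2.resize(s["color"][170:350,220:400],(500,500),interpolation=cv2.INTER_CUBIC),cv2.resize(t["color"][130:240,170:320],(300,500))])
cv2.imwrite("pics/c4.png",im)
E
```

```text
(no output)
```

View pics/c4.png

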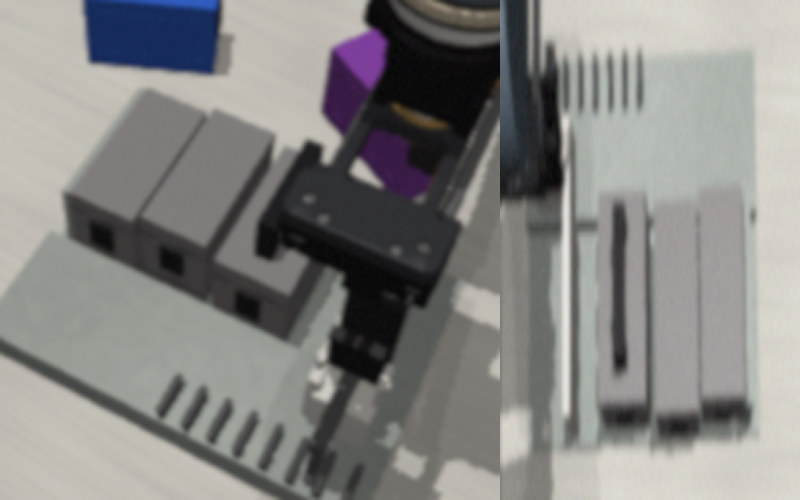

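All three cases stand upright and square, and the gripper is over the stop handle. Descend and squeeze.

Emit:
jog_arm(
  delta_pos=[
    [0,0,-4],
    [0,0,-8],
    [0,0,-12.8],
    [0,0,-12.8],
    [0,0,-12.8],
    [0,0,-12.8],
    [0,0,-12.8],
    [0,0,-12.8],
    [0,0,-12.8],
    [0,0,-12.8],
    [0,0,-12.8],
    [0,0,-12.8],
  ],
  turn=[0,0,0,0,0,0,0,0,0,0,0,0],
  grip=[0,0,0,0,1,1,1,1,1,1,1,1],
)

```text
time_s: 17.68
position: [0.5848, 0.2044, 0.1267]
tcp_rot: [[-0.057, 0.998, 0.002], [0.998, 0.057, 0.0], [0.0, 0.002, -1.0]]
force: [-1.2, -0.7, 9.7]
opening: 0.288
grasp_force: 30.0
```

Emit:
jog_arm(
  delta_pos=[
    [0.04,-0.7,0],
    [0.08,-1.4,0],
    [0.12,-2.1,0],
    [0.15,-2.7,0],
    [0.18,-3.2,0],
    [0.2,-3.6,0],
    [0.22,-4,0],
    [0.22,-4,0],
    [0.22,-4,0],
  ],
  turn=[0,0,0,0,0,0,0,0,0],
  grip=[1,1,1,1,1,1,1,1,1],
)

```text
time_s: 18.8
position: [0.587, 0.165, 0.1267]
tcp_rot: [[-0.056, 0.998, 0.002], [0.998, 0.056, 0.002], [0.001, 0.002, -1.0]]
force: [-0.9, 1.6, 9.7]
opening: 0.293
grasp_force: 30.0
```

Emit:
jog_arm(
  delta_pos=[
    [0,0,0],
    [0,0,0],
    [0,0,0],
    [0,0,0],
    [0,0,0],
    [0,0,0],
    [0,0,4],
    [0,0,8],
    [0,0,13],
    [0,0,16],
    [-2,-6,16],
    [-4,-12,16],
  ],
  turn=[0,0,0,0,0,0,0,0,0,0,0,0],
  grip=[0,0,0,0,0,0,0,0,0,0,0,0],
)

```text
time_s: 20.3
position: [0.5456, 0.0447, 0.2847]
tcp_rot: [[-0.059, 0.998, -0.001], [0.998, 0.059, -0.001], [-0.001, -0.001, -1.0]]
force: [0.3, -0.5, 0.4]
opening: 1.002
grasp_force: 0.0
```

Emit:
jog_arm(
  delta_pos=[
    [-5,-6,0],
    [-8,-12,0],
    [-10,-18,0],
    [-12,-24,0],
    [-12,-30,0],
    [-12,-36,0],
    [-12,-36,0],
    [-12,-36,0],
  ],
  turn=[0,0,0,0,0,0,0,0],
  grip=[0,0,0,0,0,0,0,0],
)

```text
time_s: 21.3
position: [0.426, -0.3144, 0.2838]
tcp_rot: [[-0.055, 0.999, -0.002], [0.998, 0.055, 0.002], [0.002, -0.001, -1.0]]
force: [-0.3, 0.3, -0.5]
opening: 1.001
grasp_force: 0.0
```

```bash
python3 - <<'E'
from h import *
s=capture("scene"); t=capture("top")
im=np.hstack([cv2.resize(s["color"][200:350,215:400],(480,390),interpolation=cv2.INTER_CUBIC),cv2.resize(t["color"][130:240,170:320],(320,390),interpolation=cv2.INTER_CUBIC)])
cv2.imwrite("pics/c5.png",im)
E
```

```text
(no output)
```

View pics/c5.png

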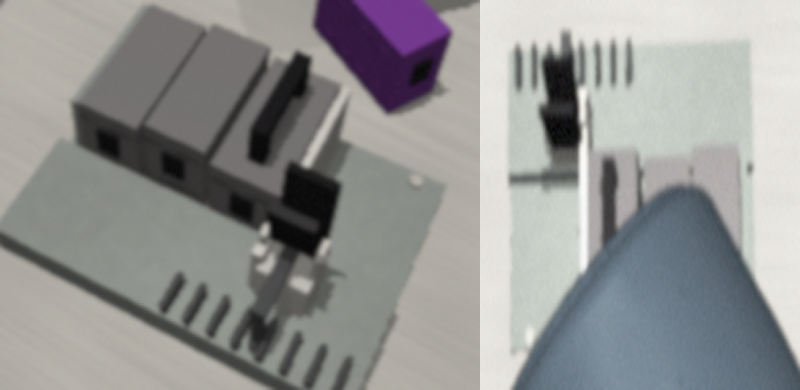

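The pawl is in the 4th notch (0.06) at about (260,330). The three cases are upright with the stop beside the handled one, and the arm is clear.

```bash
python3 -c "
from rig import *
print(hand_in())"
```

```text
the job is handed in; nothing more can be done
None
```

I put the handled case in the rack beside the other two and slid the stop in to the 0.06 notch. I handed the job in at about 21 s. The final pictures show the pawl in that notch, all three cases upright and the arm clear, but the hand-in gave no verdict.

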